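# Inspect the drying box by lantern light

### The arm

A 6-joint arm with a two-finger parallel gripper is mounted at the origin on the work surface. World frame = base frame: x ahead of the robot, y to its left, z up, the work surface at z = 0. Lengths are in m, angles in rad, forces in N, time in s.
With the tool pointing down it reaches from about 0.325 to 0.9 m from the base axis. Payload 3.5 kg.
Tool frame: the origin (TCP) lies midway between the tips of the shut fingers; the grasp point (between the pads) lies 19 mm behind it; z points along the fingers, y is the line along which they close (so a half turn about z gives the same grasp; the last joint's range is limited). The gripper opens to 85 mm and grips with 20 to 120 N. Pads are 22 mm wide; open, the fingers measure 114 mm over their backs; the gripper's body (76 mm by 85 mm) begins 54 mm behind the grasp point. The pads swing forward as they close: fully open they stand 13 mm farther back than shut.
Start: joints at [-1.306, 0.276, -0.026, 1.268, 0, 1.467], TCP at [0.225, -0.583, 0.231] pointing down, gripper open.
Joint ranges: [-3.12, 3.12], [-0.85, 1.88], [-1.08, 1.24], [-1.95, 2.15], [-1.57, 1.53], [-3.14, 3.14]. Speed limits (rad/s): [2.57, 2.57, 3.14, 3.14, 3.14, 3.14].

### API

Orientations are given as a rotation vector (axis times angle).
In Python, from bench import env gives the robot as it stands.
- The arm moves only by the tool servo_tool, never from a script. Its argument "targets" is a list of rows, each an object with "dp": the shift along the world's x, y, z in mm, a list of three; "twist": the turn about the world's z in rad. In form: [{"dp": [tx, ty, tz], "twist": twist}, ...]. A call has 1 to 10 rows; each row is the pose to reach, as a shift and turn from the pose commanded when the call began; what a row does not reach only later rows make up. A row lasts 1/10 s, in which the tool goes at most 50 mm and 8.59 degrees, less where a joint would pass 70% of its speed; a pose out of reach is approached as far as the arm can. A call with a gripper value outside its range is refused whole. "claw" is the opening, from 0 (shut) to 1 (fully open), set as the call begins (left out, the last holds). The fingers move at their own pace and stop on an object; "grip_force" is the grip in N (left out, the last holds). Time passes only in rows, so rows that repeat a pose let the fingers close. It gives the time, the measured TCP pose, the force, the opening and the grip force at its end, in the units of the state.
- env.sense(): the state, without advancing time (a new reading comes with each control period).
- env.capture(name): name is "scene" or "top" or "wrist"; returns a dict with "pixels" (480x640x3 uint8, red, green, blue), "depth" (480x640 float32, m along the optical axis (not along the pixel's ray), 0 where there is no reading), "K" (3x3 intrinsics, pixels), "D" ([k1, k2, p1, p2, k3] as OpenCV has them; the pictures are not rectified), "rvec" (rotation vector, rad) and "tvec" (3), from world to camera coordinates, as OpenCV has them. Camera axes: x right, y down, z forward; pixel columns grow to the right and rows downward; lengths in m; the calibration is good to about 2 mm. A picture is of the moment at which its call begins.
- env.job_done(): hands the job in; it is judged then, once.
Trained networks look in a picture, given as the dict that the camera call returned (one of the last four; its "shot" number tells which), for a name from the list of things; names that differ only in an ending like _2 or _b are one class to them, and where a whole thing is asked for, a point or a joint stands for the part that bears it (a point fixed in the world has none). Each returns a list of dicts, best first, with "p" (0 to 1); they miss things now and then, are a little off and sometimes report something else, mostly with a low value. They report only what shows in the picture. A call takes as long as a camera call. They do not tell look-alikes from the thing itself.
- env.recognise(name, picture): "box" ([left, top, width, height] in pixels, round what is visible of it).
- env.place_of(name, picture): "xy" ([column, row] in pixels: a listed point, or the origin of a listed thing).
The state is a dict: "clock": time; "joint_pos": joint angles; "qd": joint speeds; "joint_torque": joint torques, N m; "tool_pos": TCP position; "orientation": TCP orientation; "wrist_force": force on the tool from outside, world axes, zero at the start; "torque": the same for the moment, N m; "gripper_width": finger opening in m; "grip_force": force on a finger pad.
Only numpy, scipy, OpenCV 4.12 (cv2) and the standard library are available. Lean on these libraries where they do the work, as an engineer would, in place of code of your own. Each camera call takes 0.05 s, during which the arm holds its last target. There are 200 camera calls.

### The job

The work lantern has toppled over: set it down gently, upright and wholly on the round cork mat beside the plywood drying box, and let go of it. Then take the box's hinged flap by its bar handle, swing it up until it lines up with the long pointer clamped on the box's side, and finish while still holding it there for the inspection, for the flap falls shut on its own. Leave the pointer, the box and the other things on the bench as they are.

Things in the scene. Friction and masses are not known exactly. Their poses are not given: they have to be found in the camera images.
- lantern: Work lantern, 165 mm tall, 0.35 kg, lying on its side, head roughly away from the robot, axis 26 mm above the bench. Heavy black foot 52x52x16 mm; round aluminium shaft (grip here) 34 mm dia, 16 to 100 mm above the underside; white lamp 40 mm dia with wires to 151 mm; black square head 52x52x14 mm. Origin: centre of the foot's underside; z axis from foot to head.
- mat: Round cork mat, 120 mm in diameter, 3 mm thick, fixed flat on the bench to the right (-y side) of the box. Origin: centre of its underside; the top is 3 mm above it.
- chest: Open plywood drying box, fixed: 220 (x) x 240 (y) x 100 mm high. Origin: centre of its underside. Its x axis points from its front wall (towards the robot) to the hinge side; z is up. A steel rod quadrant, 170 mm radius about the hinge line, stands at its left side (+y), 135 mm from the middle, up to 265 mm above the bench.
- flap: Plywood lid of the box, 225 mm from hinge to free edge, 240 wide, 10 thick, 0.35 kg. Origin: middle of the hinge line (box's far top edge: box x +110, z 100 mm), on the flap's underside. Shut: level, axes parallel to the box's; it stretches along its -x, z is its outer normal. Opens by turning + about its y (free edge rises, moves away from robot), to 1.8 rad. Falls shut when let go.
- flap_handle (a point): Middle of the flap's steel bar handle: round bar 12 mm dia, 100 mm long, parallel to the hinge line (y), on two 8 mm posts 44 mm either side of the middle. In the flap's frame: 190 mm from the hinge along -x, 50 mm along z above the underside (bar axis 40 mm above the upper face). Axes as the flap's.
- flap_hinge (a point): Middle of the hinge line (same point as the flap's origin), axes as the flap's.
- pointer_tip (a point): Tip of the pointer, a flat aluminium bar 12 mm high, 4 mm thick, that turns about the same hinge line just beside the flap's left (+y) edge, 126 mm from the middle. The tip is 255 mm from the hinge line, past the flap's free edge. The pointer stretches along its own -x; its axes equal the flap's when the two are in line.
- pointer (a joint): Angle of the pointer above level, rad: the angle to which the flap is to be opened (0 = level, flap shut). Clamped stiffly; somewhere between 0.45 and 0.85.
- glue: White glue bottle, 56 mm in diameter, 160 mm tall, standing. Origin: centre of its underside. To be left alone.
- tin: Tin of finish, 84 mm in diameter, 90 mm tall, standing. Origin: centre of its underside. To be left alone.
- cup: White cup, 72 mm in diameter, 85 mm tall. Origin: centre of its underside. To be left alone.
- driver: Screwdriver lying on the bench, about 200 mm long. Origin: the middle of its length, at bench level. To be left alone.
- pickup: Black guitar pickup, 38 x 86 x 18 mm, lying flat. Origin: centre of its underside. To be left alone.
- sander: Cork sanding block 120 x 60 x 35 mm. Origin: centre of its underside. To be left alone.
- tray: Grey parts tray 130 x 150 x 35 mm with dividers. Origin: centre of its underside. To be left alone.
Things that resemble listed ones, but are neither listed nor needed, are in the scene too. What is shaped like the lantern but purple is not meant.

How it is judged:
On the way, in this order (a step that is already met when the one before it is completed fails the run):
1. the lantern stands upright and at rest, wholly on the cork mat, let go (angle between lantern's own z axis and vertical below 0.1 rad and horizontal distance between lantern and mat below 0.036 m and height (world z) of lantern below 0.012 m and linear speed of lantern below 0.03 m/s and contact force between the fingers and lantern below 0.1 N), for 0.3 s.
2. the fingers have raised the flap into line with the pointer (all of step 1 and angle between the x axis of flap_handle and the x axis of pointer_tip, either way round below 0.09 rad and contact force between the fingers and flap above 0.5 N), for 0.2 s.
At the end, for the whole second after the job is handed in: Lantern upright (0.1 rad), at rest on the mat (centres within 36 mm), not touched by the fingers; the fingers alone hold the flap still, in line with the pointer within 0.09 rad (5 degrees); the pointer is where it was (all of step 2 and angular speed of flap below 0.1 rad/s and distance of pointer_tip from where it was at the start of the episode below 0.012 m); the arm keeps its last pose, push and grip.
It fails at once if a bystander is moved by more than 30 mm (distance of any of glue, tin, cup, driver, pickup, sander, tray from where it was at the start of the episode above 0.03 m).
It fails at once if the pointer is pushed out of its place (distance of pointer_tip from where it was at the start of the episode above 0.015 m).
It fails at once if the lantern is dropped or thrown (contact force between the fingers and lantern below 0.05 N and linear speed of lantern above 0.6 m/s).
It also fails if it takes over 61 s, if anything falls off the work surface, if the arm or the gripper's body presses on something with over 40 N, if the wrist force passes 120 N, or if a joint passes its speed limit or range.

## Working session

There is one attempt and no reset: what is moved stays moved. The work goes in short steps, Python scripts to look and compute and a tool call to move; the robot and the scene stay as the last step left them, time stands still between calls to the robot, and variables do not carry over. Pictures are saved under pics/ and viewed, at most 10 in all, crops included, and the job is handed in when it is done.

Besides the shell and the picture viewer there is one more tool, called after "Request:" as name(argument=value, ...), one argument or row to a line, values as JSON. servo_tool: Moves the arm, as the interface text tells. Its arguments: {"type":"object","properties":{"targets":{"type":"array","items":{"type":"object","properties":{"dp":{"type":"array","items":{"type":"number"}},"twist":{"type":"number"}}}},"claw":{"type":"number"},"grip_force":{"type":"number"}},"required":["targets"]}

```bash
mkdir -p pics; ls; cat > h.py <<'E'
import numpy as np, cv2
from bench import env
def save(p,n): cv2.imwrite('pics/'+n, cv2.cvtColor(p['pixels'],cv2.COLOR_RGB2BGR))
def world(p,uv,z=None):
    # pixel -> world, by depth (z None) or on plane z
    K=np.array(p['K'],float);D=np.array(p['D'],float)
    R=cv2.Rodrigues(np.array(p['rvec'],float))[0];t=np.array(p['tvec'],float).ravel()
    n=cv2.undistortPoints(np.array([[uv]],float),K,D).ravel();r=np.array([n[0],n[1],1])
    if z is None:
        d=p['depth'][int(round(uv[1])),int(round(uv[0]))]; return R.T@(r*d-t)
    c=-R.T@t; w=R.T@r; return c+w*(z-c[2])/w[2]
def cloud(p):
    K=np.array(p['K'],float);D=np.array(p['D'],float)
    R=cv2.Rodrigues(np.array(p['rvec'],float))[0];t=np.array(p['tvec'],float).ravel()
    g=np.stack(np.meshgrid(np.arange(640.),np.arange(480.)),-1).reshape(-1,1,2)
    n=cv2.undistortPoints(g,K,D).reshape(-1,2);d=p['depth'].reshape(-1,1)
    X=(np.c_[n,np.ones(len(n))]*d-t)@R; X[d[:,0]<=0]=np.nan
    return X.reshape(480,640,3)
E
python3 - <<'E'
from h import *
np.set_printoptions(precision=3,suppress=True)
s=env.sense();print(s['clock'],s['orientation'])
for c in('scene','top'):
    p=env.capture(c);save(p,c+'0.png');print(c,world(p,(320,240)))
    for n in('lantern','mat','chest','flap_handle','flap_hinge','pointer_tip','glue','tin','cup','driver','pickup','sander','tray'):
        for d in env.place_of(n,p)[:3]:
            print(n,np.array(d['xy']),round(d['p'],2),world(p,d['xy']),world(p,d['xy'],0))
E
```

```text
pics
0.0 [-3.086 -0.574  0.   ]
scene [0.47  0.099 0.019]
lantern [273.2 192.8] 0.98 [0.231 0.206 0.044] [0.191 0.257 0.   ]
lantern [159.3 306.2] 0.91 [ 0.248 -0.327  0.032] [ 0.221 -0.311  0.   ]
lantern [229.2 258.6] 0.66 [ 0.301 -0.111  0.042] [ 0.267 -0.08   0.   ]
mat [354.9 296.1] 0.79 [ 0.653 -0.035  0.001] [ 0.653 -0.034 -0.   ]
chest [370.7 231.5] 0.94 [0.628 0.104 0.11 ] [ 0.577  0.227 -0.   ]
flap_handle [343.7 184.9] 0.86 [0.491 0.207 0.157] [0.385 0.415 0.   ]
flap_hinge [403.9 214.4] 0.93 [0.678 0.217 0.11 ] [0.635 0.356 0.   ]
pointer_tip [359.  129.7] 0.88 [0.362 0.573 0.137] [0.248 0.817 0.   ]
glue [426.6 246.7] 0.87 [0.755 0.229 0.011] [0.752 0.241 0.   ]
glue [385.6 334.6] 0.65 [ 0.786 -0.148  0.053] [ 0.773 -0.11   0.   ]
glue [414.2 188.6] 0.24 [0.658 0.351 0.111] [0.612 0.51  0.   ]
tin [384.  333.9] 0.94 [ 0.783 -0.15   0.056] [ 0.769 -0.11   0.   ]
cup [428.5 281.9] 0.89 [0.809 0.088 0.019] [0.805 0.107 0.   ]
cup [347.5 186.7] 0.42 [0.474 0.266 0.11 ] [0.402 0.411 0.   ]
driver [358.1 177.3] 0.66 [0.477 0.333 0.106] [0.408 0.483 0.   ]
driver [319.3 408.3] 
[... 1070 characters left out ...]
 0.342 0.251] [0.504 0.411 0.   ]
glue [224.  141.2] 0.77 [0.73  0.243 0.099] [0.76  0.259 0.   ]
tin [380.5 138.4] 0.77 [ 0.737 -0.104  0.088] [ 0.764 -0.117  0.   ]
cup [284.  121.5] 0.63 [0.805 0.115 0.007] [0.808 0.115 0.   ]
driver [482.5 150.3] 0.94 [ 0.724 -0.353  0.023] [ 0.731 -0.361  0.   ]
driver [231.5 163.9] 0.3 [0.677 0.226 0.106] [0.705 0.241 0.   ]
pickup [506.4 295.2] 0.69 [ 0.383 -0.395  0.017] [ 0.383 -0.401  0.   ]
sander [131.5 286.1] 0.69 [0.417 0.46  0.032] [0.418 0.471 0.   ]
sander [118.6 202.2] 0.68 [0.609 0.493 0.031] [0.615 0.504 0.   ]
sander [281.4 122.7] 0.42 [0.804 0.121 0.003] [0.805 0.121 0.   ]
tray [117.3 204.3] 0.87 [0.605 0.497 0.028] [0.61  0.507 0.   ]
```

View pics/scene0.png

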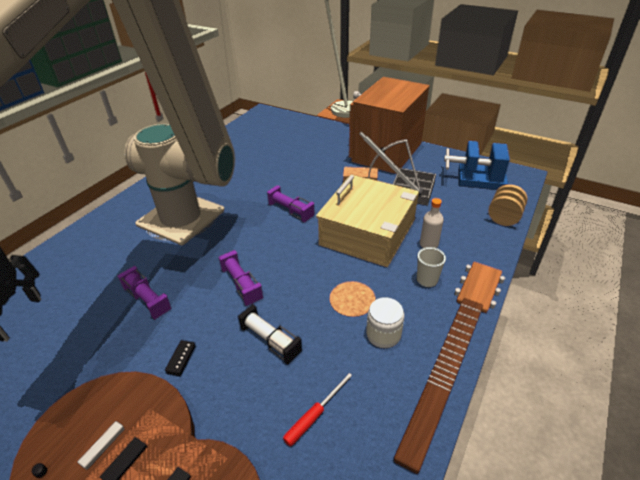

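View pics/top0.png

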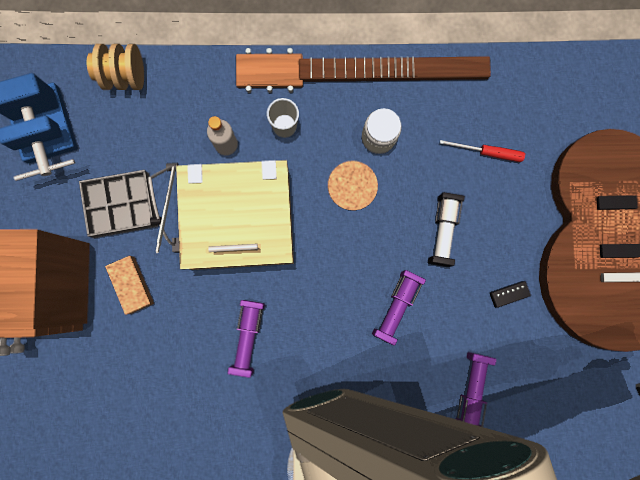

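The top view shows four lantern-shaped things. Three are purple, at (247,338), (400,307) and (478,385). The black, white and aluminium one at (447,229) is the real lantern, with its head probably at the far end (452,200). The mat is at (353,185), the flap's handle at (232,247) and the pointer runs roughly (172,168) to (157,250).

The tool can't tilt, so I'll grip the square head lightly and let the lantern swing foot-down.

```bash
python3 - <<'E'
from h import *
np.set_printoptions(precision=4,suppress=True)
p=env.capture('top');s=env.capture('scene')
cv2.imwrite('pics/crop.png',np.hstack([cv2.resize(cv2.cvtColor(i,cv2.COLOR_RGB2BGR),(390,520),interpolation=cv2.INTER_CUBIC) for i in (p['pixels'][180:280,410:485],s['pixels'][290:382,225:294+12])]))
for n,q in(('t',p),('s',s)):
    X=cloud(q);x,y,z=X[...,0],X[...,1],X[...,2]
    # lantern
    m=(x>.42)&(x<.68)&(y>-.36)&(y<-.19)&(z>.012)&(z<.09)
    r=cv2.minAreaRect((X[m][:,:2]*1000).astype(np.float32));print(n,'lantern',m.sum(),r,'box',cv2.boxPoints(r)[:],'zmax',np.percentile(z[m],98))
    # mat by colour
    h=cv2.cvtColor(q['pixels'],cv2.COLOR_RGB2HSV)
    m=(x>.55)&(x<.75)&(y>-.14)&(y<.05)&(z<.012)&(h[...,0]<25)&(h[...,1]>80)
    print('mat',m.sum(),cv2.minEnclosingCircle((X[m][:,:2]*1000).astype(np.float32)),X[m].mean(0))
    # flap top
    m=(x>.42)&(x<.72)&(y>.05)&(y<.38)&(z>.1)&(z<.118)
    r=cv2.minAreaRect((X[m][:,:2]*1000).astype(np.float32));print('flap',m.sum(),r,np.median(z[m]))
    # handle
    m=(x>.44)&(x<.55)&(y>.13)&(y<.29)&(z>.142)&(z<.18)
    v=X[m];d=np.linalg.svd(v-v.mean(0))[2][0];print('handle',m.sum(),v.mean(0),v.min(0),v.max(0),np.arctan2(d[1],d[0]),np.percentile(z[m],95))
    # pointer & rods
    m=(x>.42)&(x<.75)&(y>.3)&(y<.42)&(z>.06)
    v=X[m];print('pointer',m.sum());print(v[np.argsort(v[:,0])][::max(1,len(v)//40)])
E
```

```text
t lantern 1371 ((514.5392456054688, -251.20919799804688), (67.4955825805664, 211.75889587402344), 73.54981231689453) box [[ 403.4371 -253.5924]
 [ 606.5279 -313.5587]
 [ 625.6414 -248.826 ]
 [ 422.5506 -188.8597]] zmax 0.055030382815556236
mat 1916 ((650.3106689453125, -46.880245208740234), 60.296287536621094) [ 0.6496 -0.0464  0.0026]
flap 11359 ((571.0975341796875, 231.59988403320312), (235.16949462890625, 262.0029602050781), 2.492518424987793) 0.10960597926002538
handle 283 [0.4889 0.2162 0.1542] [0.482  0.1667 0.1457] [0.4964 0.2659 0.161 ] 1.6126640776401924 0.15820933157637887
pointer 2848
[[0.4492 0.3334 0.1059]
 [0.459  0.3066 0.1133]
 [0.4677 0.3073 0.1106]
 [0.4746 0.3166 0.1065]
 [0.4827 0.3423 0.2449]
 [0.4887 0.3483 0.0987]
 [0.4936 0.3037 0.1081]
 [0.4983 0.3355 0.1084]
 [0.5041 0.3094 0.1116]
 [0.5083 0.3531 0.1547]
 [0.5127 0.3156 0.1128]
 [0.5172 0.3078 0.1096]
 [0.523  0.3437 0.2137]
 [0.5299 0.3458 0.2204]
 [0.534  0.3071 0.1135]
 [0.5385 0.3157 0.1129]
 [0.543  0.3539 0.2122]
 [0.5474 0.3015 0.1102]
 [0.5524 0.347  0.2023]
 [0.5584 0.3206 0.1106]
 [0.5639 0.3455 0
[... 1367 characters left out ...]
17]
 [0.5414 0.3458 0.1981]
 [0.546  0.3565 0.2041]
 [0.5521 0.3512 0.1982]
 [0.5575 0.3462 0.1988]
 [0.5624 0.3449 0.1837]
 [0.5682 0.3297 0.108 ]
 [0.5742 0.3474 0.1856]
 [0.5795 0.3529 0.2446]
 [0.5841 0.3159 0.1103]
 [0.5903 0.3406 0.1085]
 [0.5959 0.3348 0.11  ]
 [0.6017 0.3569 0.2547]
 [0.6068 0.3165 0.1099]
 [0.6128 0.3605 0.2526]
 [0.6172 0.347  0.1423]
 [0.621  0.3222 0.1073]
 [0.6254 0.3185 0.111 ]
 [0.6303 0.3589 0.2121]
 [0.6341 0.3611 0.1985]
 [0.6397 0.3396 0.1101]
 [0.6436 0.3521 0.1185]
 [0.6485 0.3606 0.1581]
 [0.6533 0.3035 0.1149]
 [0.6579 0.3577 0.1414]
 [0.663  0.3202 0.1114]
 [0.6684 0.3407 0.1078]
 [0.6732 0.3454 0.0805]
 [0.6746 0.3391 0.0623]
 [0.6764 0.3007 0.1135]]
```

View pics/crop.png

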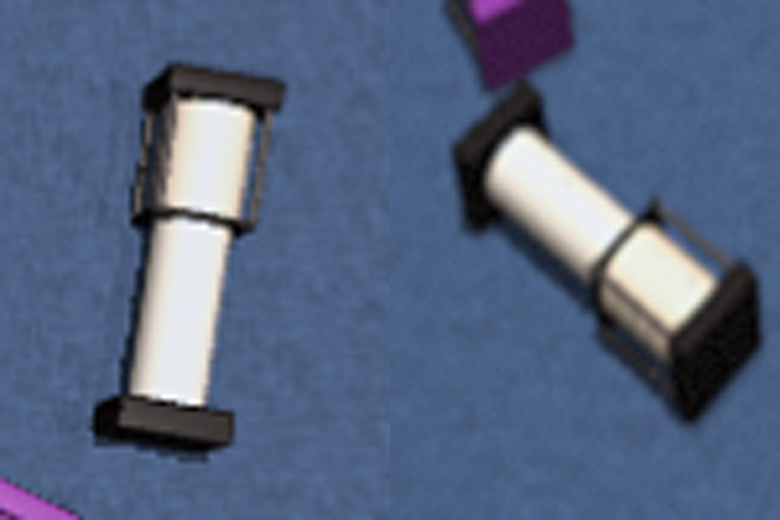

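The crop confirms it: the head with its wire cage is at the far end and the foot at the near end. The first rectangle fit was contaminated by the neighbouring purple one, so I'll refit without purple and work out the first move.

```bash
python3 - <<'E'
from h import *
np.set_printoptions(precision=4,suppress=True)
s=env.sense();print(s['tool_pos'],s['orientation'])
p=env.capture('top')
X=cloud(p);x,y,z=X[...,0],X[...,1],X[...,2]
h=cv2.cvtColor(p['pixels'],cv2.COLOR_RGB2HSV)
pur=cv2.dilate(((h[...,0]>130)&(h[...,1]>60)).astype(np.uint8),np.ones((5,5)))
m=(x>.42)&(x<.68)&(y>-.36)&(y<-.19)&(z>.012)&(z<.09)&(pur==0)
n,l,st,_=cv2.connectedComponentsWithStats(m.astype(np.uint8));k=1+st[1:,4].argmax();m=l==k
r=cv2.minAreaRect((X[m][:,:2]*1000).astype(np.float32));print(m.sum(),r,cv2.boxPoints(r))
# white shaft/lamp axis
w=m&(h[...,2]>150)&(h[...,1]<80)&(z>.035);v=X[w];d=np.linalg.svd(v-v.mean(0))[2][0];d*=np.sign(d[0]);print('axis',d,np.arctan2(d[1],d[0]),v.mean(0))
b=m&(h[...,2]<90)&(z>.044);q=X[b];t=(q-v.mean(0))@d;print('head t',np.percentile(t[t>0],[2,50,98]),q[t>.07].mean(0),'foot t',np.percentile(t[t<-.04],[2,98]),q[t<-.04].mean(0))
# pointer line fit (top edge), RANSAC-ish
m=(x>.47)&(x<.66)&(y>.335)&(y<.356)&(z>.118);v=X[m]
f=cv2.fitLine(np.c_[v[:,0],v[:,2]].astype(np.float32),cv2.DIST_WELSCH,0,1e-4,1e-4).ravel();print('pointer',len(v),f,np.arctan(-f[1]/f[0]),np.median(v[:,1]))
E
```

```text
[ 0.2247 -0.5832  0.2313] [-3.0886 -0.5744 -0.    ]
1197 ((536.5067749023438, -259.0638427734375), (48.72222900390625, 165.20999145507812), 79.71387481689453) [[ 450.8794 -268.2832]
 [ 613.4341 -297.7837]
 [ 622.1342 -249.8445]
 [ 459.5794 -220.344 ]]
axis [ 0.9815 -0.1886  0.0317] -0.18980387201886342 [ 0.5404 -0.2576  0.0417]
head t [0.0117 0.0684 0.078 ] [ 0.6128 -0.2723  0.0511] foot t [-0.0845 -0.0703] [ 0.4642 -0.2478  0.0514]
pointer 482 [ 0.8062 -0.5916  0.5574  0.1979] 0.63310266 0.3484352839588448
```

Request:
servo_tool(
  targets=[
    {"dp": [40,31,0],"twist": 0.14},
    {"dp": [78,62,0],"twist": 0.28},
    {"dp": [116,93,0],"twist": 0.42},
    {"dp": [154,124,0],"twist": 0.56},
    {"dp": [193,155,0],"twist": 0.7},
    {"dp": [232,186,0],"twist": 0.84},
    {"dp": [271,217,0],"twist": 0.98},
    {"dp": [310,248,0],"twist": 1.12},
    {"dp": [348,279,0],"twist": 1.26},
    {"dp": [386,310,0],"twist": 1.4},
  ],
  claw=1,
  grip_force=20,
)

```text
clock: 2.55
tool_pos: [0.6122, -0.2717, 0.2315]
orientation: [1.985, 2.435, -0.0]
wrist_force: [1.0, -0.8, 0.6]
gripper_width: 0.0853
grip_force: 0.0
```

Request:
servo_tool(
  targets=[
    {"dp": [0,0,0],"twist": 0.14},
    {"dp": [0,0,-20],"twist": 0.28},
    {"dp": [0,0,-40],"twist": 0.42},
    {"dp": [0,0,-60],"twist": 0.56},
    {"dp": [0,0,-80],"twist": 0.7},
    {"dp": [0,0,-100],"twist": 0.84},
    {"dp": [0,0,-100],"twist": 0.98},
    {"dp": [0,0,-100],"twist": 1.12},
    {"dp": [0,0,-100],"twist": 1.19},
    {"dp": [0,0,-100],"twist": 1.19},
  ],
)

```text
clock: 3.55
tool_pos: [0.6107, -0.2732, 0.1312]
orientation: [-0.289, -3.128, -0.0]
wrist_force: [-0.7, 0.0, -0.9]
gripper_width: 0.0855
grip_force: 0.0
```

```bash
python3 - <<'E'
from h import *
np.set_printoptions(precision=4,suppress=True)
s=env.sense();print(s['clock'],s['joint_pos'],s['tool_pos'])
R=cv2.Rodrigues(np.array(s['orientation']))[0];print(R[:,1],np.arctan2(R[1,1],R[0,1]))
p=env.capture('wrist');save(p,'w1.png')
X=cloud(p);x,y,z=X[...,0],X[...,1],X[...,2]
h=cv2.cvtColor(p['pixels'],cv2.COLOR_RGB2HSV)
m=(x>.42)&(x<.68)&(y>-.36)&(y<-.19)&(z>.044)&(z<.06)&(h[...,2]<90)
v=X[m];print(len(v),v.mean(0));v=v[v[:,0]>.58];print(len(v),v.mean(0),cv2.minAreaRect((v[:,:2]*1000).astype(np.float32)) if len(v) else 0)
E
```

```text
3.55 [-0.5172  0.4156 -0.0488  1.1065  0.     -0.3332] [ 0.6107 -0.2732  0.1312]
[0.183  0.9831 0.    ] 1.3868047978136628
3214 [ 0.593  -0.2672  0.0496]
2264 [ 0.6064 -0.2689  0.0502] ((597.9251098632812, -268.4090881347656), (51.68438720703125, 41.784454345703125), 82.59706115722656)
```

View pics/w1.png

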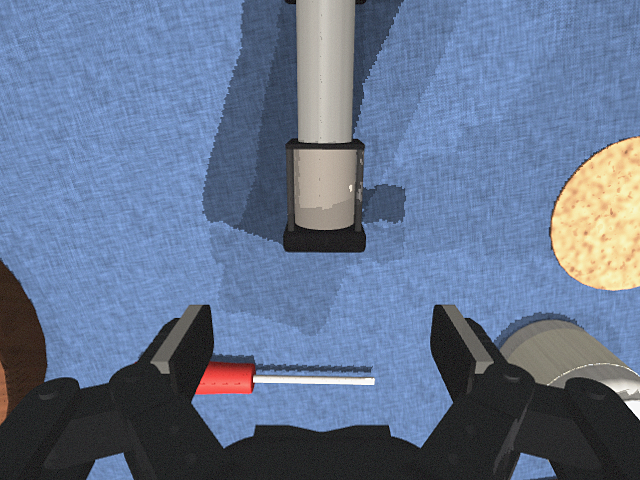

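The wrist view shows the lantern's black head at (325,240), centred between the open fingers and square to them. The mat is at right (610,215), and the screwdriver is farther out and clear. I'll descend and grip the head.

Request:
servo_tool(
  targets=[
    {"dp": [0,2,-40],"twist": 0},
    {"dp": [0,2,-75],"twist": 0},
    {"dp": [0,2,-105],"twist": 0},
    {"dp": [0,2,-121],"twist": 0},
    {"dp": [0,2,-121],"twist": 0},
  ],
)

```text
clock: 4.1
tool_pos: [0.6085, -0.27, 0.0075]
orientation: [-0.289, -3.123, -0.004]
wrist_force: [0.0, -0.5, -0.5]
gripper_width: 0.0856
grip_force: 0.0
```

Request:
servo_tool(
  targets=[
    {"dp": [0,0,0],"twist": 0},
    {"dp": [0,0,0],"twist": 0},
    {"dp": [0,0,0],"twist": 0},
    {"dp": [0,0,0],"twist": 0},
    {"dp": [0,0,0],"twist": 0},
    {"dp": [0,0,0],"twist": 0},
    {"dp": [0,0,0],"twist": 0},
    {"dp": [0,0,0],"twist": 0},
  ],
  claw=0,
  grip_force=20,
)

```text
clock: 4.9
tool_pos: [0.6126, -0.2721, 0.0127]
orientation: [0.288, 3.124, -0.002]
wrist_force: [0.0, 0.7, 5.5]
gripper_width: 0.0519
grip_force: 22.0
```

Request:
servo_tool(
  targets=[
    {"dp": [0,0,10],"twist": 0},
    {"dp": [0,0,25],"twist": 0},
    {"dp": [0,0,40],"twist": 0},
    {"dp": [0,0,55],"twist": 0},
    {"dp": [0,0,70],"twist": 0},
    {"dp": [0,0,85],"twist": 0},
    {"dp": [0,0,100],"twist": 0},
    {"dp": [0,0,115],"twist": 0},
    {"dp": [0,0,130],"twist": 0},
    {"dp": [0,0,145],"twist": 0},
  ],
)

```text
clock: 5.9
tool_pos: [0.6106, -0.2712, 0.1566]
orientation: [-0.288, -3.128, 0.0]
wrist_force: [-0.3, -0.4, -3.1]
gripper_width: 0.0516
grip_force: 21.6
```

Request:
servo_tool(
  targets=[
    {"dp": [0,0,15],"twist": 0},
    {"dp": [0,0,30],"twist": 0},
    {"dp": [0,0,40],"twist": 0},
    {"dp": [0,0,40],"twist": 0},
  ],
)

```text
clock: 6.3
tool_pos: [0.612, -0.2719, 0.1977]
orientation: [0.288, 3.125, -0.003]
wrist_force: [1.0, -0.1, -3.9]
gripper_width: 0.0517
grip_force: 21.5
```

```bash
python3 - <<'E'
from h import *
np.set_printoptions(precision=4,suppress=True)
s=env.sense();print(s['clock'],s['tool_pos'],s['wrist_force'],s['torque'],s['gripper_width'])
p=env.capture('scene');t=env.capture('wrist')
cv2.imwrite('pics/l1.png',cv2.cvtColor(np.hstack([cv2.resize(p['pixels'][180:400,150:400],(400,352)),cv2.resize(t['pixels'],(400,352))]),cv2.COLOR_RGB2BGR))
E
```

```text
6.3 [ 0.612  -0.2719  0.1977] [ 0.9551 -0.1352 -3.8706] [-0.0625 -0.1989 -0.0174] 0.05166662371533646
```

View pics/l1.png

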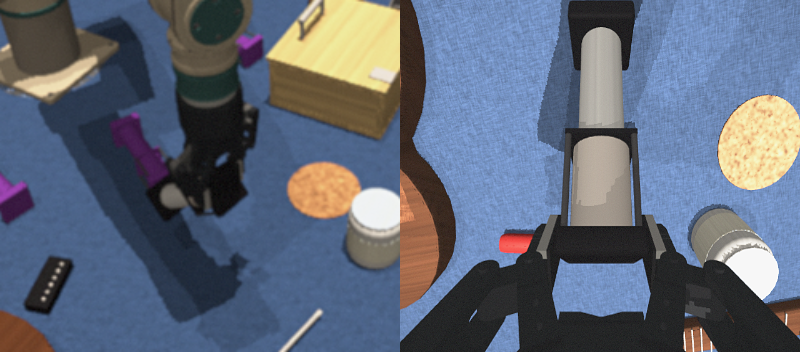

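The lantern now hangs partly tilted, with its foot toward the robot. I'll measure the tilt and then roll it upright over its foot edge on clear bench.

```bash
cat > tilt.py <<'E'
from h import *
np.set_printoptions(precision=4,suppress=True)
s=env.sense();g=np.array(s['tool_pos']);print(s['clock'],g,s['wrist_force'],s['gripper_width'],s['grip_force'])
R=cv2.Rodrigues(np.array(s['orientation']))[0];print('yaw y',np.arctan2(R[1,1],R[0,1]))
p=env.capture('wrist')
X=cloud(p);d=X-g
a=R[:,1]; u=np.cross(a,[0,0,1.]);u*=np.sign(u[0])*1 # horizontal, perp. to closing
lat=d@a; al=d@u; z=X[...,2]
m=(abs(lat)<.04)&(al<.05)&(al>-.2)&(z>.012)&(z<.3)&(np.linalg.norm(d,axis=-1)<.2)
h=cv2.cvtColor(p['pixels'],cv2.COLOR_RGB2HSV)
w=m&(h[...,2]>100)&(h[...,1]<60)&(abs(lat)<.006)
v=np.c_[al[w],z[w]];print(len(v),'u',u)
if len(v)>20:
    f=cv2.fitLine(v.astype(np.float32),cv2.DIST_HUBER,0,1e-4,1e-4).ravel();print('shaft line',f,'elev',np.degrees(np.arctan(f[1]/f[0])), v.min(0),v.max(0))
E
python3 tilt.py
```

```text
6.4 [ 0.6107 -0.2712  0.1953] [ 0.2097  0.5488 -3.476 ] 0.05190285667727683 21.554645597934723
yaw y 1.3869694346918466
7461 u [ 0.9832 -0.1828  0.    ]
shaft line [ 0.7431  0.6692 -0.0571  0.1777] elev 42.002186 [-0.1131  0.1272] [-0.0112  0.2186]
```

Request:
servo_tool(
  targets=[
    {"dp": [0,0,48],"twist": 0},
    {"dp": [0,0,60],"twist": 0},
    {"dp": [0,0,60],"twist": 0},
    {"dp": [0,0,12],"twist": 0},
    {"dp": [0,0,12],"twist": 0},
    {"dp": [0,0,60],"twist": 0},
    {"dp": [0,0,60],"twist": 0},
    {"dp": [0,0,12],"twist": 0},
    {"dp": [0,0,12],"twist": 0},
    {"dp": [0,0,12],"twist": 0},
  ],
)

```text
clock: 7.45
tool_pos: [0.6096, -0.2706, 0.2059]
orientation: [-0.288, -3.125, -0.003]
wrist_force: [-0.2, -0.6, -3.1]
gripper_width: 0.0518
grip_force: 23.2
```

```bash
python3 tilt.py
```

```text
7.45 [ 0.6096 -0.2706  0.2059] [-0.1922 -0.5566 -3.1387] 0.05181197177829928 23.213816285133362
yaw y 1.3870368487126616
3806 u [ 0.9832 -0.1827  0.    ]
shaft line [ 0.392   0.92   -0.0315  0.1729] elev 66.92113 [-0.0645  0.0973] [-0.0106  0.2198]
```

Request:
servo_tool(
  targets=[
    {"dp": [0,5,10],"twist": 0},
    {"dp": [2,18,25],"twist": 0},
    {"dp": [8,43,30],"twist": 0},
    {"dp": [20,73,30],"twist": 0},
    {"dp": [38,104,30],"twist": 0},
    {"dp": [56,135,30],"twist": 0},
    {"dp": [74,165,30],"twist": 0},
    {"dp": [90,192,25],"twist": 0},
    {"dp": [99,206,15],"twist": 0},
    {"dp": [103,212,5],"twist": 0},
  ],
)

```text
clock: 8.5
tool_pos: [0.7155, -0.0572, 0.2141]
orientation: [0.284, 3.125, -0.0]
wrist_force: [-1.4, -0.2, -3.5]
gripper_width: 0.0517
grip_force: 23.2
```

```bash
python3 tilt.py
```

```text
8.5 [ 0.7155 -0.0572  0.2141] [-1.3523 -0.2065 -3.5378] 0.05168690087769046 23.22013020515442
yaw y 1.389456712000235
3793 u [ 0.9836 -0.1803  0.    ]
shaft line [ 0.3853  0.9228 -0.0316  0.1803] elev 67.33838 [-0.0637  0.1047] [0.0344 0.2886]
```

Request:
servo_tool(
  targets=[
    {"dp": [0,0,-25],"twist": 0},
    {"dp": [0,0,-48],"twist": 0},
    {"dp": [0,0,-60],"twist": 0},
    {"dp": [0,0,-66],"twist": 0},
    {"dp": [-5,1,-67],"twist": 0},
    {"dp": [-12,2,-66],"twist": 0},
    {"dp": [-22,4,-65],"twist": 0},
    {"dp": [-32,6,-65],"twist": 0},
    {"dp": [-41,8,-65],"twist": 0},
    {"dp": [-50,10,-65],"twist": 0},
  ],
)

```text
clock: 9.55
tool_pos: [0.6628, -0.0489, 0.1478]
orientation: [0.288, 3.128, -0.0]
wrist_force: [0.7, 0.1, -3.8]
gripper_width: 0.0519
grip_force: 23.2
```

```bash
python3 tilt.py
```

```text
9.55 [ 0.6628 -0.0489  0.1478] [ 0.7083  0.1234 -3.811 ] 0.05194816017854708 23.217743933200836
yaw y 1.387128729461125
3812 u [ 0.9832 -0.1826  0.    ]
shaft line [ 0.3857  0.9226 -0.0346  0.1069] elev 67.31061 [-0.0639  0.0389] [0.0346 0.2221]
```

Request:
servo_tool(
  targets=[
    {"dp": [12,-2,4],"twist": 0},
    {"dp": [30,-6,4],"twist": 0},
    {"dp": [45,-9,2],"twist": 0},
    {"dp": [50,-10,0],"twist": 0},
    {"dp": [50,-10,-3],"twist": 0},
    {"dp": [50,-10,-5],"twist": 0},
    {"dp": [50,-10,-5],"twist": 0},
  ],
)

```text
clock: 10.3
tool_pos: [0.7133, -0.0591, 0.1429]
orientation: [0.288, 3.128, -0.0]
wrist_force: [0.2, -0.1, -0.6]
gripper_width: 0.0513
grip_force: 23.5
```

Request:
servo_tool(
  targets=[
    {"dp": [0,0,-2],"twist": 0},
    {"dp": [0,0,-3],"twist": 0},
    {"dp": [0,0,-3],"twist": 0},
  ],
)

```text
clock: 10.6
tool_pos: [0.715, -0.0594, 0.1423]
orientation: [0.288, 3.124, -0.001]
wrist_force: [-0.2, -0.1, 7.0]
gripper_width: 0.0517
grip_force: 24.4
```

Request:
servo_tool(
  targets=[
    {"dp": [-6,1,3],"twist": 0},
    {"dp": [-14,3,4],"twist": 0},
    {"dp": [-22,4,5],"twist": 0},
    {"dp": [-32,6,6],"twist": 0},
    {"dp": [-41,8,6],"twist": 0},
    {"dp": [-50,9,6],"twist": 0},
    {"dp": [-58,11,5],"twist": 0},
    {"dp": [-63,12,4],"twist": 0},
    {"dp": [-63,12,4],"twist": 0},
  ],
)

```text
clock: 11.5
tool_pos: [0.6496, -0.0469, 0.143]
orientation: [-0.288, -3.127, -0.0]
wrist_force: [-0.3, 0.1, -3.6]
gripper_width: 0.0516
grip_force: 23.3
```

```bash
python3 tilt.py
```

```text
11.5 [ 0.6496 -0.0469  0.143 ] [-0.2612  0.1145 -3.5825] 0.05159600311127302 23.258501887321472
yaw y 1.3871021492573998
3811 u [ 0.9832 -0.1827  0.    ]
shaft line [ 0.3802  0.9249 -0.0302  0.1116] elev 67.651375 [-0.0635  0.0335] [0.0353 0.2181]
```

Request:
servo_tool(
  targets=[
    {"dp": [2,0,20],"twist": 0},
    {"dp": [10,-2,35],"twist": 0},
    {"dp": [20,-4,40],"twist": 0},
    {"dp": [22,-4,40],"twist": 0},
    {"dp": [-27,5,50],"twist": 0},
    {"dp": [-60,11,55],"twist": 0},
    {"dp": [-80,15,55],"twist": 0},
    {"dp": [-90,17,55],"twist": 0},
    {"dp": [-95,17,55],"twist": 0},
    {"dp": [-95,17,55],"twist": 0},
  ],
)

```text
clock: 12.55
tool_pos: [0.5558, -0.0303, 0.1981]
orientation: [0.288, 3.128, -0.0]
wrist_force: [-0.3, 0.9, -2.9]
gripper_width: 0.0518
grip_force: 22.3
```

```bash
python3 tilt.py
```

```text
12.55 [ 0.5558 -0.0303  0.1981] [-0.2641  0.9426 -2.9161] 0.05183253436781834 22.319100201129913
yaw y 1.386928467516526
2573 u [ 0.9831 -0.1828  0.    ]
shaft line [ 0.1866  0.9824 -0.0219  0.1433] elev 79.242744 [-0.0355  0.0795] [-0.0084  0.2719]
```

Request:
servo_tool(
  targets=[
    {"dp": [4,0,20],"twist": 0},
    {"dp": [15,2,40],"twist": 0},
    {"dp": [35,2,55],"twist": 0},
    {"dp": [60,0,60],"twist": 0},
    {"dp": [90,-5,60],"twist": 0},
    {"dp": [120,-12,60],"twist": 0},
    {"dp": [145,-18,60],"twist": 0},
    {"dp": [160,-22,60],"twist": 0},
    {"dp": [168,-24,60],"twist": 0},
    {"dp": [168,-24,60],"twist": 0},
  ],
)

```text
clock: 13.6
tool_pos: [0.725, -0.0547, 0.2573]
orientation: [-0.289, -3.128, -0.0]
wrist_force: [-0.3, -0.0, -3.7]
gripper_width: 0.0517
grip_force: 22.5
```

Request:
servo_tool(
  targets=[
    {"dp": [-49,8,10],"twist": 0},
    {"dp": [-85,12,12],"twist": 0},
    {"dp": [-105,15,12],"twist": 0},
    {"dp": [-115,15,10],"twist": 0},
    {"dp": [-115,13,5],"twist": 0},
    {"dp": [-105,10,0],"twist": 0},
    {"dp": [-90,8,0],"twist": 0},
    {"dp": [-78,7,0],"twist": 0},
    {"dp": [-74,7,0],"twist": 0},
    {"dp": [-74,7,0],"twist": 0},
  ],
)

```text
clock: 14.6
tool_pos: [0.6509, -0.0474, 0.2576]
orientation: [-0.288, -3.128, -0.0]
wrist_force: [-0.9, 0.3, -3.0]
gripper_width: 0.0518
grip_force: 22.3
```

```bash
python3 tilt.py
```

```text
14.6 [ 0.6509 -0.0474  0.2576] [-0.8569  0.2686 -3.0393] 0.051761380230917954 22.28470802307129
yaw y 1.3870114515018725
2014 u [ 0.9832 -0.1828  0.    ]
shaft line [ 0.088   0.9961 -0.0122  0.2167] elev 84.94863 [-0.021   0.1354] [0.0387 0.2772]
```

Request:
servo_tool(
  targets=[
    {"dp": [3,0,-20],"twist": 0},
    {"dp": [8,-1,-50],"twist": 0},
    {"dp": [11,-2,-80],"twist": 0},
    {"dp": [12,-2,-98],"twist": 0},
    {"dp": [12,-2,-107],"twist": 0},
    {"dp": [12,-2,-111],"twist": 0},
    {"dp": [12,-2,-113],"twist": 0},
    {"dp": [12,-2,-113],"twist": 0},
  ],
)

```text
clock: 15.45
tool_pos: [0.6626, -0.0493, 0.1467]
orientation: [0.288, 3.126, -0.0]
wrist_force: [0.0, 0.6, -3.8]
gripper_width: 0.0516
grip_force: 22.3
```

Request:
servo_tool(
  targets=[
    {"dp": [-3,0,-2],"twist": 0},
    {"dp": [-6,1,-3],"twist": 0},
    {"dp": [-9,2,-3],"twist": 0},
    {"dp": [-9,2,-3],"twist": 0},
  ],
)

```text
clock: 15.85
tool_pos: [0.6537, -0.0476, 0.1447]
orientation: [0.288, 3.125, -0.002]
wrist_force: [-0.2, -0.4, 6.9]
gripper_width: 0.0516
grip_force: 23.5
```

```bash
python3 tilt.py
```

```text
15.85 [ 0.6537 -0.0476  0.1447] [-0.1759 -0.378   6.8827] 0.05163865472648332 23.460856676101685
yaw y 1.3869141047965174
1915 u [ 0.9831 -0.1828  0.    ]
shaft line [ 0.0301  0.9995 -0.0087  0.1127] elev 88.27459 [-0.013   0.0207] [0.0397 0.2198]
```

The lantern is now close to vertical and its foot is pressed on the mat. I'll ease the press and let go.

Request:
servo_tool(
  targets=[
    {"dp": [0,0,1],"twist": 0},
    {"dp": [0,0,1],"twist": 0},
  ],
)

```text
clock: 16.1
tool_pos: [0.6535, -0.0475, 0.1447]
orientation: [0.288, 3.126, -0.001]
wrist_force: [0.1, 0.2, 5.3]
gripper_width: 0.0517
grip_force: 23.4
```

Request:
servo_tool(
  targets=[
    {"dp": [0,0,1],"twist": 0},
    {"dp": [0,0,1],"twist": 0},
    {"dp": [0,0,1],"twist": 0},
    {"dp": [0,0,1],"twist": 0},
    {"dp": [0,0,1],"twist": 0},
    {"dp": [0,0,1],"twist": 0},
    {"dp": [0,0,1],"twist": 0},
  ],
  claw=1,
)

```text
clock: 16.8
tool_pos: [0.6527, -0.0472, 0.1442]
orientation: [-0.288, -3.128, -0.0]
wrist_force: [0.6, 0.4, -0.2]
gripper_width: 0.0853
grip_force: 0.0
```

Request:
servo_tool(
  targets=[
    {"dp": [0,0,10],"twist": 0},
    {"dp": [0,0,30],"twist": 0},
    {"dp": [0,0,60],"twist": 0},
    {"dp": [0,0,95],"twist": 0},
    {"dp": [0,0,130],"twist": 0},
    {"dp": [0,0,140],"twist": 0},
  ],
)

```text
clock: 17.4
tool_pos: [0.6551, -0.0476, 0.2905]
orientation: [0.287, 3.119, -0.001]
wrist_force: [0.6, 0.6, 1.0]
gripper_width: 0.0855
grip_force: 0.0
```

```bash
python3 - <<'E'
from h import *
np.set_printoptions(precision=4,suppress=True)
s=env.sense();print(s['clock'],s['tool_pos'],s['joint_pos'])
p=env.capture('wrist');t=env.capture('scene')
X=cloud(p);z=X[...,2];x=X[...,0];y=X[...,1]
m=(z>.155)&(z<.18)&(abs(x-.65)<.06)&(abs(y+.047)<.06)
print(m.sum(),z[m].min(),z[m].max(),cv2.minAreaRect((X[m][:,:2]*1000).astype(np.float32)))
A=np.c_[X[m][:,:2]-X[m][:,:2].mean(0),np.ones(m.sum())];print('tilt',np.linalg.lstsq(A,z[m],rcond=None)[0])
h=cv2.cvtColor(t['pixels'],cv2.COLOR_RGB2BGR);w=cv2.cvtColor(p['pixels'],cv2.COLOR_RGB2BGR)
cv2.imwrite('pics/l2.png',np.hstack([cv2.resize(h[100:400,230:480],(375,450)),cv2.resize(w,(400,450))]))
E
```

```text
17.4 [ 0.6551 -0.0476  0.2905] [-0.1709  0.3051  0.1351  1.3918  0.      0.0129]
4895 0.1572559343860913 0.17037733849135803 ((656.2551879882812, -46.656402587890625), (52.0755615234375, 52.023983001708984), 79.30469512939453)
tilt [ 0.0226 -0.0044  0.1672]
```

View pics/l2.png

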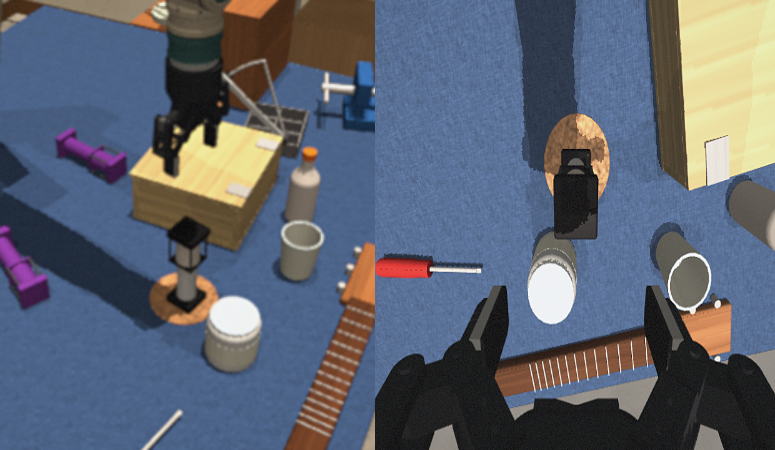

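The lantern stands upright at the mat's centre: its top is at (187,230) in the left view, level at 0.167 m, centred at (0.656,-0.047). Next is the flap, starting with where the wrist camera sits and a fresh measurement of the handle.

```bash
python3 - <<'E'
from h import *
np.set_printoptions(precision=4,suppress=True)
s=env.sense();p=env.capture('wrist');R=cv2.Rodrigues(np.array(p['rvec'],float))[0];c=-R.T@np.array(p['tvec'],float).ravel()
T=cv2.Rodrigues(np.array(s['orientation']))[0];print('cam in tool',T.T@(c-np.array(s['tool_pos'])),'tool x',T[:,0])
p=env.capture('top');X=cloud(p);x,y,z=X[...,0],X[...,1],X[...,2]
m=(x>.44)&(x<.55)&(y>.13)&(y<.29)&(z>.142)&(z<.18);v=X[m]
if m.sum()>20:print('handle',m.sum(),np.median(v,0),v[:,1].min(),v[:,1].max(),np.polyfit(v[:,1],v[:,0],1))
m=(x>.44)&(x<.68)&(y>.1)&(y<.325)&(z>.1)&(z<.118);r=cv2.minAreaRect((X[m][:,:2]*1000).astype(np.float32));print(r)
f=np.array(env.place_of('flap_hinge',p)[0]['xy']);print(world(p,f,.1))
E
```

```text
cam in tool [ 0.0789  0.0018 -0.142 ] tool x [-0.9831  0.1827 -0.0059]
handle 285 [0.4885 0.2164 0.1543] 0.16666016593948174 0.26583566793962016 [-0.0415  0.4979]
((565.2227783203125, 213.003173828125), (228.2147674560547, 225.56443786621094), 0.45009997487068176)
[0.6804 0.2298 0.1   ]
```

Request:
servo_tool(
  targets=[
    {"dp": [0,20,20],"twist": -0.1},
    {"dp": [0,50,30],"twist": -0.24},
    {"dp": [-15,90,30],"twist": -0.38},
    {"dp": [-40,130,30],"twist": -0.52},
    {"dp": [-65,165,30],"twist": -0.66},
    {"dp": [-90,195,30],"twist": -0.8},
    {"dp": [-115,220,30],"twist": -0.94},
    {"dp": [-140,245,30],"twist": -1.08},
    {"dp": [-160,260,20],"twist": -1.22},
    {"dp": [-163,261,0],"twist": -1.345},
  ],
)

```text
clock: 18.65
tool_pos: [0.4873, 0.2155, 0.2836]
orientation: [-2.176, -2.264, 0.001]
wrist_force: [1.0, 0.2, 0.2]
gripper_width: 0.0854
grip_force: 0.0
```

Request:
servo_tool(
  targets=[
    {"dp": [0,0,-30],"twist": 0},
    {"dp": [0,0,-60],"twist": 0},
    {"dp": [0,0,-60],"twist": 0},
  ],
)

```text
clock: 18.95
tool_pos: [0.4847, 0.2124, 0.2178]
orientation: [-2.169, -2.263, 0.018]
wrist_force: [-1.3, 0.2, 0.3]
gripper_width: 0.0852
grip_force: 0.0
```

```bash
python3 - <<'E'
from h import *
np.set_printoptions(precision=4,suppress=True)
s=env.sense();T=cv2.Rodrigues(np.array(s['orientation']))[0];print(s['tool_pos'],np.arctan2(T[1,1],T[0,1]),s['joint_pos'])
p=env.capture('wrist');save(p,'w2.png')
X=cloud(p);x,y,z=X[...,0],X[...,1],X[...,2]
m=(x>.44)&(x<.55)&(y>.13)&(y<.29)&(z>.142)&(z<.165);v=X[m];print(m.sum(),np.median(v,0),v.min(0),v.max(0),np.polyfit(v[:,1],v[:,0],1))
E
```

```text
[0.4847 0.2124 0.2178] 0.04225673691283541 [ 0.2909  0.1241 -0.2432  1.2167 -0.      1.8194]
3380 [0.4897 0.2259 0.1545] [0.4822 0.1695 0.1437] [0.4976 0.2702 0.1574] [-0.0416  0.4991]
```

View pics/w2.png

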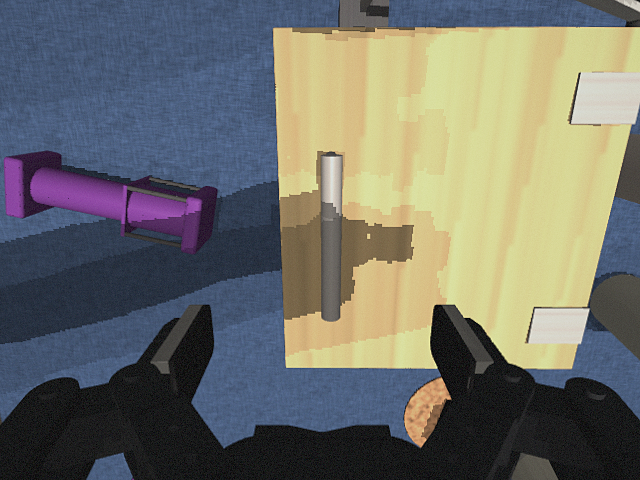

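The wrist view shows the bar handle at (331,235), midway between the open fingers and parallel to the pads. I'll descend onto it and grip.

Request:
servo_tool(
  targets=[
    {"dp": [0,4,-30],"twist": 0},
    {"dp": [0,4,-60],"twist": 0},
    {"dp": [0,4,-80],"twist": 0},
    {"dp": [0,4,-89],"twist": 0},
    {"dp": [0,4,-89],"twist": 0},
  ],
)

```text
clock: 19.5
tool_pos: [0.4895, 0.2176, 0.135]
orientation: [-2.174, -2.267, 0.002]
wrist_force: [0.2, 0.0, 0.2]
gripper_width: 0.0852
grip_force: 0.0
```

Request:
servo_tool(
  targets=[
    {"dp": [0,0,0],"twist": 0},
    {"dp": [0,0,0],"twist": 0},
    {"dp": [0,0,0],"twist": 0},
    {"dp": [0,0,0],"twist": 0},
    {"dp": [0,0,0],"twist": 0},
    {"dp": [0,0,0],"twist": 0},
    {"dp": [0,0,0],"twist": 0},
    {"dp": [0,0,0],"twist": 0},
    {"dp": [0,0,0],"twist": 0},
    {"dp": [0,0,0],"twist": 0},
  ],
  claw=0,
  grip_force=40,
)

```text
clock: 20.5
tool_pos: [0.489, 0.2178, 0.1359]
orientation: [-2.173, -2.267, 0.001]
wrist_force: [-3.5, 0.1, 5.0]
gripper_width: 0.0104
grip_force: 39.2
```

Request:
servo_tool(
  targets=[
    {"dp": [1,0,5],"twist": 0},
    {"dp": [4,0,12],"twist": 0},
    {"dp": [6,0,19],"twist": 0},
    {"dp": [10,0,28],"twist": 0},
    {"dp": [14,1,37],"twist": 0},
    {"dp": [18,1,45],"twist": 0},
    {"dp": [23,1,54],"twist": 0},
    {"dp": [29,1,62],"twist": 0},
    {"dp": [34,1,70],"twist": 0},
    {"dp": [34,1,70],"twist": 0},
  ],
)

```text
clock: 21.5
tool_pos: [0.5226, 0.2193, 0.207]
orientation: [-2.172, -2.266, 0.002]
wrist_force: [-7.1, 1.9, 1.8]
gripper_width: 0.0106
grip_force: 39.2
```

Request:
servo_tool(
  targets=[
    {"dp": [6,0,7],"twist": 0},
    {"dp": [13,1,15],"twist": 0},
    {"dp": [20,1,22],"twist": 0},
    {"dp": [27,1,28],"twist": 0},
    {"dp": [32,1,33],"twist": 0},
    {"dp": [32,1,33],"twist": 0},
    {"dp": [32,1,33],"twist": 0},
  ],
)

```text
clock: 22.2
tool_pos: [0.554, 0.2207, 0.241]
orientation: [-2.171, -2.266, 0.0]
wrist_force: [-9.6, 2.4, 7.4]
gripper_width: 0.0108
grip_force: 39.3
```

```bash
cat > ang.py <<'E'
from h import *
np.set_printoptions(precision=4,suppress=True)
s=env.sense();print(s['clock'],s['tool_pos'],s['wrist_force'],s['torque'],s['gripper_width'])
ps=[env.capture(c) for c in('scene','top')]
u=np.array([np.cos(.0415),np.sin(.0415)]);H=np.array([.680,.224])
for p in ps:
    X=cloud(p);d=X[...,:2]-H;a=d@u;b=d@np.array([-u[1],u[0]]);z=X[...,2]
    h=cv2.cvtColor(p['pixels'],cv2.COLOR_RGB2HSV)
    fl=(a<-.02)&(a>-.22)&(abs(b)<.113)&(z>.105)&(z<.27)&(h[...,1]>50)&(h[...,0]>15)&(h[...,0]<40)
    pt=(a<-.03)&(a>-.25)&(abs(b-.126)<.006)&(z>.11)&(z<.27)&(h[...,1]<50)
    for n,m in(('flap',fl),('pointer',pt)):
        if m.sum()>30:
            f=cv2.fitLine(np.c_[a[m],z[m]].astype(np.float32),cv2.DIST_WELSCH,0,1e-4,1e-4).ravel();print(n,m.sum(),np.arctan(-f[1]/f[0]),f,a[m].min())
save(ps[0],'s3.png')
E
python3 ang.py
```

```text
22.2 [0.554  0.2207 0.241 ] [-9.6262  2.3847  7.3501] [ 0.5506  2.1909 -0.0047] 0.010819926112526596
flap 3204 0.62730724 [ 0.8096 -0.587  -0.0994  0.1821] -0.18124797160444187
pointer 44 0.65076154 [ 0.7956 -0.6058 -0.1162  0.1959] -0.13486803369942293
flap 3443 0.62065107 [ 0.8135 -0.5816 -0.1042  0.1862] -0.21912997945826646
```

View pics/s3.png

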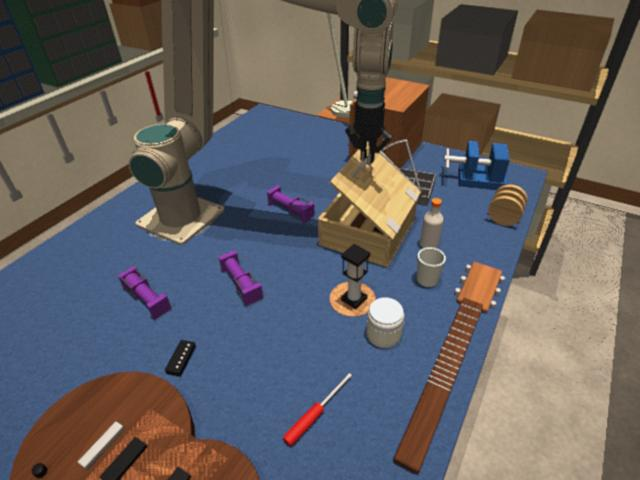

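The flap is up at about 0.625 rad, against about 0.64 for the pointer, and the lantern still stands on the mat at (355,295). A slight nudge up, then a hold to settle.

Request:
servo_tool(
  targets=[
    {"dp": [1,0,1],"twist": 0},
    {"dp": [2,0,2],"twist": 0},
    {"dp": [2,0,2],"twist": 0},
    {"dp": [2,0,2],"twist": 0},
    {"dp": [2,0,2],"twist": 0},
    {"dp": [2,0,2],"twist": 0},
    {"dp": [2,0,2],"twist": 0},
    {"dp": [2,0,2],"twist": 0},
  ],
)

```text
clock: 23.1
tool_pos: [0.5558, 0.2208, 0.2425]
orientation: [-2.171, -2.266, 0.001]
wrist_force: [-8.8, 3.5, 6.5]
gripper_width: 0.0103
grip_force: 39.1
```

```bash
python3 ang.py; python3 -c "
from bench import env;print(env.job_done())"
```

```text
23.1 [0.5558 0.2208 0.2425] [-8.8021  3.5234  6.4775] [0.6343 2.0403 0.0237] 0.010266930156253577
flap 3181 0.63688654 [ 0.804  -0.5947 -0.1101  0.1921] -0.178117652262133
flap 3359 0.6369277 [ 0.8039 -0.5947 -0.1068  0.1906] -0.21854714706945397
the job is handed in; nothing more can be done
None
```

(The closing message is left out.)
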